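Test the guarded roller switch of the lens inspection stand

ROBOT

A 6-joint arm with a two-finger parallel gripper is mounted at the origin on the work surface. World frame = base frame: x ahead of the robot, y to its left, z up, the work surface at z = 0. Lengths are in m, angles in rad, forces in N, time in s.
With the tool pointing down it reaches from about 0.3 to 0.825 m from the base axis. Payload 5.4 kg.
Tool frame: the origin (TCP) lies between the finger pads; the fingertips stand 19 mm ahead of it and the grasp point (between the pads) is the TCP; z points along the fingers, y is the line along which they close (so a half turn about z gives the same grasp; the last joint's range is limited). The gripper opens to 92 mm and grips with 3 to 60 N. Pads are 20 mm wide; open, the fingers measure 128 mm over their backs; the gripper's body (75 mm by 189 mm) begins 69 mm behind the grasp point.
Start: joints at [1.014, 0.158, 1.597, -0, 1.386, -0.21], TCP at [0.195, 0.541, 0.234] pointing down, gripper open.
Joint ranges: [-2.91, 2.91], [-0.94, 2.29], [0.18, 2.7], [-1.29, 4.43], [0.17, 2.64], [-3, 3]. Speed limits (rad/s): [2.57, 2.57, 3.14, 3.14, 3.14, 3.14].

INTERFACE

Orientations are given as a unit quaternion [x, y, z, w].
In Python, from station import r, viewer gives the robot as it stands.
- The arm moves only by the tool arm_command, never from a script. Its argument "moves" is a list of rows, each a list of 5 numbers: the shift along the tool's x, y, z normalised to -1 to 1, where 1 is 80 mm, then the turn about the tool's z normalised to -1 to 1, where 1 is 180 degrees, then the opening, from 0 (shut) to 1 (fully open). A call has 1 to 12 rows; each row is the pose to reach, as a shift and turn from the pose commanded when the call began, along the tool's axes at that moment, turning the shorter way round; what a row does not reach only later rows make up. A row lasts 1/12 s, in which the tool goes at most 41.7 mm and 7.16 degrees, less where a joint would pass 70% of its speed; a pose out of reach is approached as far as the arm can. A call with a number of a shift or a turn outside -1 to 1 is refused whole. A call with a gripper value outside its range is refused whole. The fingers move at their own pace and stop on an object; "squeeze" is the grip in N (left out, the last holds). Time passes only in rows, so rows that repeat a pose let the fingers close. It gives the time, the measured TCP pose, the force, the opening and the grip force at its end, in the units of the state.
- r.get_state(): the state, without advancing time (a new reading comes with each control period).
- viewer.capture(name): name is "scene" or "side" or "wrist"; returns a dict with "color" (420x560x3 uint8, red, green, blue), "K" (3x3 intrinsics, pixels), "dist_coeffs" ([k1, k2, p1, p2, k3] as OpenCV has them; the pictures are not rectified), "rvec" (rotation vector, rad) and "tvec" (3), from world to camera coordinates, as OpenCV has them. Camera axes: x right, y down, z forward; pixel columns grow to the right and rows downward; lengths in m; the calibration is good to about 2 mm. A picture is of the moment at which its call begins. There is no depth.
- r.sign_off(): hands the job in; it is judged then, once.
The state is a dict: "t": time; "q": joint angles; "dq": joint speeds; "joint_torque": joint torques, N m; "tool_pos": TCP position; "tcp_rot": TCP orientation; "ft_force": force on the tool from outside, world axes, zero at the start; "ft_torque": the same for the moment, N m; "finger_gap": opening from 0.0 (shut) to 1.0 (fully open); "finger_force": force on a finger pad.
Only numpy, scipy, OpenCV 4.12 (cv2) and the standard library are available. Lean on these libraries where they do the work, as an engineer would, in place of code of your own. Each camera call takes 0.05 s, during which the arm holds its last target. There are 200 camera calls.

TASK

Test the roller lever switch under the lamp of the lens inspection stand: draw the keeper bolt fully back towards the front, slide the guard fully open to the left, then press the switch's roller gently just until it clicks, hold it there for about half a second without overtravel, and let it spring back. Leave the keeper drawn and the guard open, and do not disturb the other things on the stand and the table.

Things in the scene. Friction and masses are not known exactly. Their poses are not given: they have to be found in the camera images.
- stand: Grey lens inspection stand, fixed: a box, top 70 mm above the table. Origin on the table; the box spans x -145 to +85, y -180 to +180 mm in its own frame, whose x points away from the robot at yaw 0, y to the left, z up; its front is -x. Keeper and tab stand in front of the lamp bar and are reached from straight above.
- lamp (a point): Centre of the aluminium lamp bar of the stand, 40 mm (x) by 352 mm (y) by 25 mm; at x +36, y 0 in the stand's frame; underside 218 mm above the table; on two 12 mm posts at x +40, y -168 and +168. It overhangs the roller, which an upright gripper cannot reach: lean the tool about 35 degrees, its upper end towards the stand's front (-x).
- keeper (a joint): Steel keeper bolt on the stand's top: slides towards the stand's front (stand -x). 0 = home, its nose stands in the guard tab's way and the guard cannot slide; 0.040 m = drawn back to its stop. Drawn counts from 0.032 m. Stiff with friction, about 1.2 N, stays where left.
- knob (a point): Centre (half-way up) of the keeper's upright round steel knob, 16 mm across, standing from 76 to 106 mm above the table (the keeper's plate around its foot is 77 mm high). At keeper 0 it lies at x -85, y +18 mm in the stand's frame. Room for a finger behind it (+x side): 40 mm of free space beyond the plate, and the guard's tab is 43 mm away to the right (-y).
- guard (a joint): Aluminium guard, a hood 86 x 50 mm (roof 125 mm above the table, open at its left and right ends) over the switch: slides to the stand's left (stand +y). 0 = covers the switch, 0.080 m = its stop, switch uncovered. Open counts from 0.072 m. Friction about 2 N, stays where left.
- tab (a point): Centre of the guard's upright tab, a flat plate 30 mm (x) by 10 mm (y), from 74 to 120 mm above the table, standing in front of the hood. At guard 0 it lies at x -60, y -30 mm in the stand's frame. Push it to +y (or pinch it across y); the top is free beside it on the -y side.
- lever (a joint): Roller lever of the black microswitch under the guard. 0 = at rest, grows as the roller is pushed down, spring returns it. It clicks at 0.22 rad (roller 10 mm down); beyond 0.36 rad (roller 16.5 mm down) it is overtravelled and damaged. Downward force at the roller about 1.4 N at the first touch, 3 N at the click, 4.2 N at 0.36 rad.
- roller (a point): Centre of the black roller, 18 mm diameter, 14 mm wide, axis along the stand's y, on the free front end of a lever 46 mm long whose pivot lies behind it (+x). At rest x +14, y -60 mm in the stand's frame and 106 mm above the table (top of the roller 115 mm); moves down with the lever.
- lens_a: Bystander: loose trial lens, steel-rimmed disc 38 mm across, 4 mm thick, with a small tab; lies on the stand's left part. Origin under its centre.
- lens_b: Bystander: second loose trial lens, the same.
- screw_jar: Bystander: small glass jar, 36 mm across, 45 mm high, on the stand's left part. Origin under its centre.
- cleaner: Bystander: bottle of lens cleaner, 48 mm across, 130 mm high, on the table. Origin under its centre.
- mug: Bystander: white mug, 80 mm across, 90 mm high, on the table. Origin under its centre.
- torch: Bystander: dark pen torch, 125 mm long, 26 mm high, lying on the table. Origin under its middle.
- driver: Bystander: screwdriver with wooden handle, 150 mm long, lying on the table. Origin under its middle.
- trial_frame: Bystander: trial spectacle frame, 130 mm wide, 10 mm high, lying on the table. Origin under its middle.

How it is judged:
On the way, in this order (a step that is already met when the one before it is completed fails the run):
1. the keeper is drawn back at least 32 mm (value of joint keeper above 0.032 m), for 0.1 s.
2. the guard is open at least 72 mm (value of joint guard above 0.072 m), for 0.1 s.
3. the roller is pressed past its click (0.22 rad) by the fingers and held (value of joint lever between 0.22 and 0.36 rad and contact force between the fingers and lever above 0.5 N), for 0.3 s.
At the end, for the whole second after the job is handed in: The keeper is drawn at least 32 mm, the guard is open at least 72 mm, and the lever is back at rest (under 0.05 rad) (value of joint keeper above 0.032 m and value of joint guard above 0.072 m and value of joint lever below 0.05 rad); the robot touches nothing.
It fails at once if the lever is overtravelled (beyond 0.36 rad) (value of joint lever above 0.36 rad).
It fails at once if a bystander is moved more than 20 mm (distance of any of lens_a, lens_b, screw_jar, cleaner, mug, torch, driver, trial_frame from where it was at the start of the episode above 0.02 m).
It also fails if it takes over 64 s, if anything falls off the work surface, if the arm or the gripper's body presses on something with over 40 N, if the wrist force passes 120 N, or if a joint passes its speed limit or range.

## Working session

There is one attempt and no reset: what is moved stays moved. The work goes in short steps, Python scripts to look and compute and a tool call to move; the robot and the scene stay as the last step left them, time stands still between calls to the robot, and variables do not carry over. Pictures are saved under pics/ and viewed, at most 10 in all, crops included, and the job is handed in when it is done.

Besides the shell and the picture viewer there is one more tool, called after ">>>" by a JSON object that holds its "api" and its "payload". arm_command: Moves the arm, as the interface text tells. Scaled input: -1 to 1 covers 80 mm each way for a shift and 180 degrees each way for a turn. Its arguments: {"type":"object","properties":{"moves":{"type":"array"},"squeeze":{"type":"number"}},"required":["moves"]}

```bash
mkdir -p pics; cat > h.py <<'E'
import numpy as np, cv2
from station import r, viewer
from scipy.spatial.transform import Rotation as R
def cap(n,f=None):
    d=viewer.capture(n)
    if f: cv2.imwrite(f'pics/{f}.png',d['color'][:,:,::-1])
    return d
def ray(d,uv):
    p=cv2.undistortPoints(np.array([[uv]],float),np.array(d['K']),np.array(d['dist_coeffs']))[0,0]
    Rm=cv2.Rodrigues(np.array(d['rvec'],float))[0]; t=np.array(d['tvec'],float).ravel()
    return -Rm.T@t, Rm.T@np.array([p[0],p[1],1])
def onz(d,uv,z):
    o,v=ray(d,uv); return o+v*(z-o[2])/v[2]
def proj(d,P):
    return cv2.projectPoints(np.array(P,float).reshape(-1,1,3),np.array(d['rvec'],float),np.array(d['tvec'],float),np.array(d['K']),np.array(d['dist_coeffs']))[0][:,0]
E
python3 - <<'E'
from h import *
a=cap('scene','scene0');b=cap('side','side0')
s=r.get_state();print(s['t'],s['tool_pos'],s['tcp_rot'])
for d in(a,b): print(ray(d,(280,210)))
E
```

```text
0.1 [0.19520785 0.54030681 0.23273632] [ 1.72548775e-01  9.85000643e-01 -7.55829352e-04 -2.86555313e-04]
(array([1.32587994, 0.29185826, 1.00889424]), array([-0.65695934, -0.23489205, -0.71643339]))
(array([ 0.36641007, -0.66146805,  0.80729743]), array([ 0.18815192,  0.68581273, -0.70307651]))
```

View pics/scene0.png

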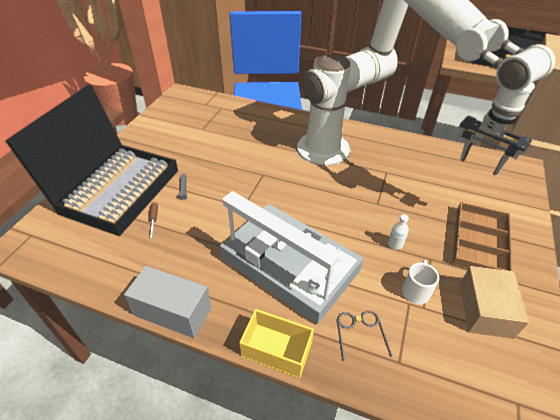

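View pics/side0.png

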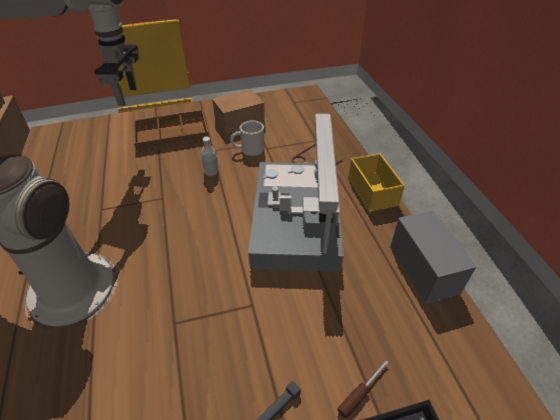

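The scene view looks back at the robot, with the stand at about (290,258). The side view has the stand at about (297,215), its front edge facing the robot. I'll enlarge both to pick the corners.

```bash
python3 - <<'E'
import cv2,numpy as np
a=cv2.imread('pics/scene0.png')[185:325,210:370];b=cv2.imread('pics/side0.png')[110:280,240:350]
b=cv2.resize(b,None,fx=3.5,fy=3.5,interpolation=2); a=cv2.resize(a,None,fx=2.5,fy=2.5,interpolation=2)
c=np.zeros((595,800,3),np.uint8);c[:b.shape[0],:385]=b;c[:a.shape[0],395:795]=a
cv2.imwrite('pics/crop0.png',c)
E
```

```text
(no output)
```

View pics/crop0.png

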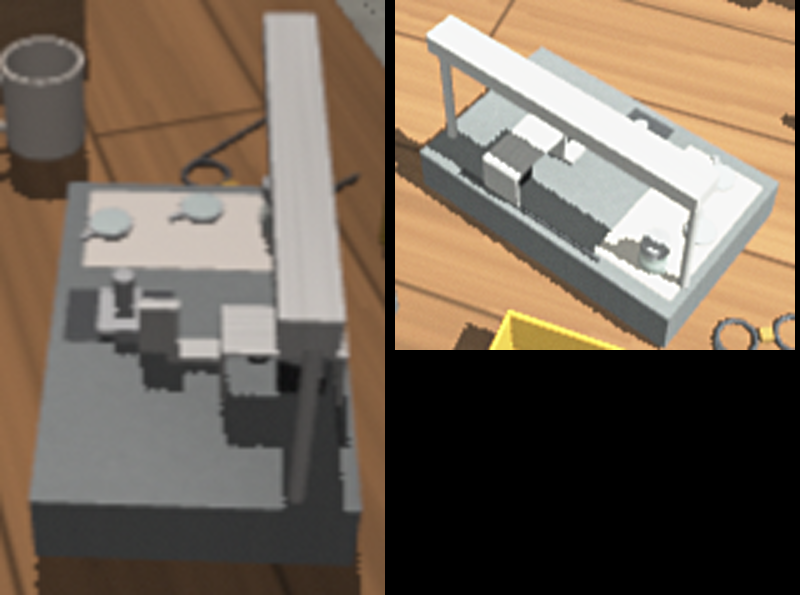

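The left half (side view) shows the knob top at about (275,188) and the tab top at about (286,196). The stand's top corners are clear in both views, so I'll fit its pose from them.

```bash
python3 - <<'E'
from h import *
from scipy.optimize import least_squares
a=cap('scene');b=cap('side')
S=np.array([[-.145,-.18,.07],[-.145,.18,.07],[.085,-.18,.07],[.085,.18,.07]])
ia=[0,1,2,3];ua=np.array([[269.2,204.2],[362.8,259],[221.2,247],[319.2,313]])
ib=[0,1,2];ub=np.array([[250,253.7],[259.4,162.3],[342.3,254.9]])
def W(p,P):
    c,s=np.cos(p[2]),np.sin(p[2]);P=np.atleast_2d(P)
    return np.c_[p[0]+c*P[:,0]-s*P[:,1],p[1]+s*P[:,0]+c*P[:,1],P[:,2]]
f=lambda p:np.r_[(proj(a,W(p,S[ia]))-ua).ravel(),(proj(b,W(p,S[ib]))-ub).ravel()]
o=least_squares(f,[.6,0,0],loss='soft_l1');p=o.x
print(p,np.degrees(p[2]),f(p).round(1))
for d,z in((a,.07),(b,.07)):
  print([onz(d,u,z).round(4)[:2].tolist() for u in (ua if d is a else ub)])
P=np.array([[-.085,.018,.106],[-.06,-.03,.12],[.014,-.06,.115]])
print(W(p,P).round(4),proj(b,W(p,P)))
np.save('stand.npy',p)
s=r.get_state();q=R.from_quat(s['tcp_rot']);print(q.as_matrix().round(3))
E
```

```text
[ 0.64441239  0.06511108 -0.30704751] -17.59252668758457 [-1.1 -0.5  0.9 -0.9 -1.7 -0.9  0.3  0.3 -1.3 -1.3  0.3 -1.1  1.7  0.1]
[[0.4527, -0.0585], [0.5648, 0.2788], [0.6724, -0.1259], [0.7794, 0.2101]]
[[0.4539, -0.0676], [0.5583, 0.2754], [0.6672, -0.1308]]
[[0.5688 0.108  0.106 ]
 [0.5782 0.0546 0.12  ]
 [0.6396 0.0037 0.115 ]] [[276.84918455 187.65465984]
 [285.63320732 196.05750621]
 [314.36252241 206.17522533]]
[[-0.94   0.34  -0.001]
 [ 0.34   0.94  -0.001]
 [ 0.    -0.001 -1.   ]]
```

>>> {"api": "arm_command", "payload": {"moves": [[-0.4,-0.22,0,-0.013,1],[-0.8,-0.44,0,-0.013,1],[-1,-0.56,0,-0.013,1],[-1,-0.56,0,-0.013,1]]}}

```text
t: 0.53
tool_pos: [0.2574, 0.4692, 0.2334]
tcp_rot: [0.154, 0.988, -0.001, 0.0]
ft_force: [0.0, 0.6, 0.9]
finger_gap: 1.002
finger_force: 0.0
```

>>> {"api": "arm_command", "payload": {"moves": [[-0.4,-0.22,0,0,1],[-0.8,-0.44,0,0,1],[-1,-0.56,0,0,1],[-1,-0.56,0,0,1]]}}

```text
t: 0.87
tool_pos: [0.32, 0.403, 0.2335]
tcp_rot: [0.154, 0.988, -0.0, 0.0]
ft_force: [-0.1, 0.9, -0.0]
finger_gap: 0.999
finger_force: 0.0
```

>>> {"api": "arm_command", "payload": {"moves": [[-0.4,-0.22,0,0,1],[-0.8,-0.44,0,0,1],[-1,-0.56,0,0,1],[-1,-0.56,0,0,1]]}}

```text
t: 1.2
tool_pos: [0.3824, 0.3368, 0.2336]
tcp_rot: [0.154, 0.988, -0.0, 0.0]
ft_force: [-0.6, 1.1, 1.3]
finger_gap: 0.996
finger_force: 0.0
```

>>> {"api": "arm_command", "payload": {"moves": [[-0.4,-0.22,0,0,1],[-0.8,-0.44,0,0,1],[-1,-0.56,0,0,1],[-1,-0.56,0,0,1]]}}

```text
t: 1.53
tool_pos: [0.445, 0.2705, 0.2335]
tcp_rot: [0.154, 0.988, 0.0, 0.0]
ft_force: [-0.4, 0.8, -0.2]
finger_gap: 1.001
finger_force: 0.0
```

>>> {"api": "arm_command", "payload": {"moves": [[-0.4,-0.22,0,0,1],[-0.8,-0.44,0,0,1],[-1,-0.56,0,0,1],[-1,-0.56,0,0,1]]}}

```text
t: 1.87
tool_pos: [0.5077, 0.2041, 0.2334]
tcp_rot: [0.153, 0.988, 0.0, 0.0]
ft_force: [-0.5, 0.1, -0.0]
finger_gap: 0.999
finger_force: 0.0
```

```bash
python3 - <<'E'
from h import *
s=r.get_state();print(s['t'],s['tool_pos'],s['q'],R.from_quat(s['tcp_rot']).as_matrix().round(3))
d=cap('wrist','wrist0');p=np.load('stand.npy')
c,sn=np.cos(p[2]),np.sin(p[2])
for P in([-.085,.018,.106],[-.06,-.03,.12]):
  print(proj(d,[p[0]+c*P[0]-sn*P[1],p[1]+sn*P[0]+c*P[1],P[2]]))
E
```

```text
1.8667 [0.50765276 0.20408863 0.2334376 ] [ 1.61215240e-01  8.64064575e-02  1.67608585e+00  1.84496901e-04
  1.37890242e+00 -1.10180931e+00] [[-0.953  0.303  0.   ]
 [ 0.303  0.953  0.   ]
 [-0.     0.    -1.   ]]
[[207.00359659 295.13539443]]
[[156.17390689 325.12378983]]
```

View pics/wrist0.png

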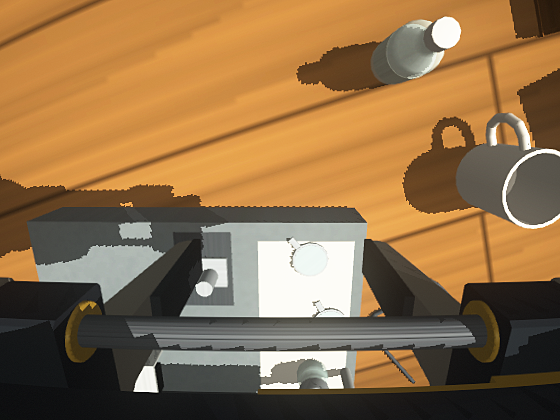

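The wrist view shows the knob with its top at about (204,290), and the stand's front top edge running from about (30,222) to (367,222).

```bash
python3 - <<'E'
from h import *
d=cap('wrist');p=np.load('stand.npy');b=cap('side')
c,sn=np.cos(p[2]),np.sin(p[2]);M=np.array([[c,sn],[-sn,c]])
for uv,z in(((204,290),.106),((208,272),.077),((30,222),.07),((367,222),.07),((30,208),0.),((364,208),0.)):
  w=onz(d,uv,z)[:2];print(uv,w.round(4),(M@(w-p[:2])).round(4))
w=onz(b,(275.1,188.3),.106)[:2];print('side knob',w.round(4),M@(w-p[:2]))
g=cv2.cvtColor(d['color'],cv2.COLOR_RGB2GRAY)
print(g[255:310:3,185:235:3])
E
```

```text
(204, 290) [0.5614 0.1088] [-0.0924  0.0165]
(208, 272) [0.5559 0.1083] [-0.0974  0.0145]
(30, 222) [ 0.4484 -0.0586] [-0.1495 -0.1772]
(367, 222) [0.5556 0.2811] [-0.1499  0.179 ]
(30, 208) [ 0.4343 -0.1124] [-0.1467 -0.2327]
(364, 208) [0.5633 0.2939] [-0.1464  0.1935]
side knob [0.5636 0.1067] [-0.08961859  0.0152019 ]
[[ 30  30  30  30  31  30 105 107 107 108 110 106 111 109 108 139 178]
 [ 30  31  31  32  32  40  64  92  91  95  98  68 102  99 107 135 178]
 [ 29  30  30  33  32  33 255 248 251 251 251 252 252 250 104 126 181]
 [ 29  29  30  31  44  35 249 234 234 234 234 235 235 234 103 125 179]
 [ 29  31  31  44  44  37 251 234 235 235 235 235 236 239 102 112 183]
 [ 28  28  37  41  43  41 255 200 171 222 233 232 232 235 100 114 184]
 [ 31  42  43  43  43  40  83  80 121 140 207 239 238 244 100 102 181]
 [ 30  32  43  42  44  83  78  98 131 153 169 236 234 238 113 104 184]
 [ 29  29  42  43  40  81  80 118 139 163 168 238 235 239 118 106 188]
 [ 30  30  43  43 106  65  82 125 150 171 192 234 235 238 124 107 186]
 [ 30  29  42  22 235 238 239 241 151 173 237 230 230 233 124 108 189]
 [ 31  28  42 103 235 232 235 233 238 169 178 181 185 191 102 108 187]
 [ 30  30  36  90 235 233 235 234 235  97 109 110 109 112 110 108 186]
 [ 31  29  97  98 245 234 234 234 244 105 108 108 107 112 111 108 188]
 [ 29  21 103 104 100 220 250 233  98 110 109 108 107 111 110 109 191]
 [ 28 104 101 107 107 103 106 101 110 109 109 108 108 112 109 108 194]
 [ 36 106 102 107 107 102 108 103 109 109 109 108 107 111 108 109 157]
 [130 124 119 116 113 106 107 100 103  94  97  93  95  98  97  97 172]
 [176 175 177 176 175 177 177 175 175 176 177 178 178 180 180 180 178]]
```

>>> {"api": "arm_command", "payload": {"moves": [[-0.35,-0.33,0,0,0.4],[-0.7,-0.66,0,0,0.4],[-1,-0.94,0,0,0.4],[-1,-0.94,0,0,0.4],[-1,-0.94,0,0,0.4]]}}

```text
t: 2.43
tool_pos: [0.5599, 0.1093, 0.2335]
tcp_rot: [0.153, 0.988, 0.0, -0.0]
ft_force: [0.2, 0.2, 0.4]
finger_gap: 0.661
finger_force: 0.0
```

>>> {"api": "arm_command", "payload": {"moves": [[0,0,0.3,0,0.4],[0,0,0.6,0,0.4],[0,0,0.8,0,0.4],[0,0,0.8,0,0.4]]}}

```text
t: 2.77
tool_pos: [0.5564, 0.111, 0.1655]
tcp_rot: [0.151, 0.989, -0.0, -0.004]
ft_force: [-0.3, 0.4, -0.1]
finger_gap: 0.402
finger_force: 0.0
```

>>> {"api": "arm_command", "payload": {"moves": [[0,0,0.2,0,0.4],[0,0,0.4,0,0.4],[0,0,0.6,0,0.4],[0,0,0.83,0,0.4],[0,0,0.83,0,0.4],[0,0,0.83,0,0],[0,0,0.83,0,0],[0,0,0.83,0,0],[0,0,0.83,0,0],[0,0,0.83,0,0],[0,0,0.83,0,0],[0,0,0.83,0,0]], "squeeze": 10}}

```text
t: 3.77
tool_pos: [0.5611, 0.1083, 0.1047]
tcp_rot: [0.152, 0.988, 0.0, 0.001]
ft_force: [-1.3, -0.9, 6.3]
finger_gap: 0.171
finger_force: 10.0
```

>>> {"api": "arm_command", "payload": {"moves": [[0.07,0,0,0,0],[0.14,0,0,0,0],[0.21,0,0,0,0],[0.28,0,0,0,0],[0.35,0,0,0,0],[0.42,0,0,0,0],[0.47,0,0,0,0],[0.51,0,0,0,0],[0.53,0,0,0,0],[0.53,0,0,0,0],[0.53,0,0,0,0],[0.53,0,0,0,0]]}}

```text
t: 4.77
tool_pos: [0.524, 0.1202, 0.1052]
tcp_rot: [0.153, 0.988, 0.0, 0.006]
ft_force: [11.4, -3.1, -1.4]
finger_gap: 0.169
finger_force: 10.0
```

>>> {"api": "arm_command", "payload": {"moves": [[0,0,0,0,0.4],[0,0,0,0,0.4],[0,0,0,0,0.4],[0,0,0,0,0.4],[0,0,-0.3,0,0.4],[0,0,-0.6,0,0.4],[0,0,-0.6,0,0.4],[0,0,-0.6,0,0.4]]}}

```text
t: 5.43
tool_pos: [0.5205, 0.1213, 0.1523]
tcp_rot: [0.152, 0.988, 0.0, 0.001]
ft_force: [0.2, 0.1, -1.0]
finger_gap: 0.4
finger_force: 0.0
```

```bash
python3 - <<'E'
from h import *
b=cap('side');cv2.imwrite('pics/s1.png',cv2.resize(b['color'][130:280,230:350,::-1],None,fx=3.8,fy=3.8,interpolation=2))
s=r.get_state();print(s['t'],s['tool_pos'],R.from_quat(s['tcp_rot']).as_matrix().round(3))
E
```

```text
5.4833 [0.51947243 0.12121777 0.15089674] [[-0.954  0.301 -0.   ]
 [ 0.301  0.954 -0.   ]
 [ 0.    -0.    -1.   ]]
```

View pics/s1.png

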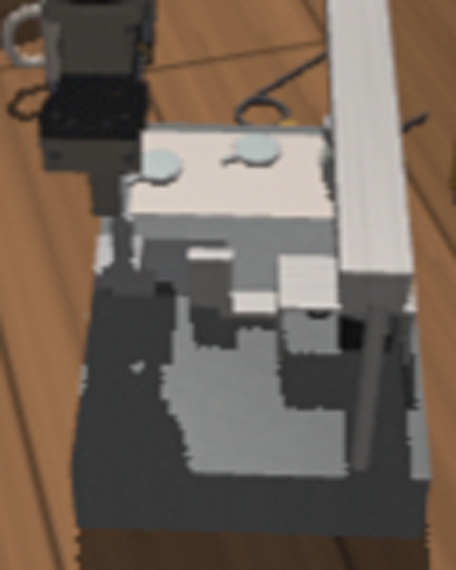

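The keeper is drawn: the knob moved 39 mm and loaded up against its stop. The tab is next.

>>> {"api": "arm_command", "payload": {"moves": [[0,0,-0.12,0,0.4],[-0.4,-0.26,-0.12,0,0.4],[-0.89,-0.59,-0.12,0,0.4],[-0.89,-0.59,-0.12,0,0.4],[-0.89,-0.59,-0.12,0,0.4]]}}

```text
t: 5.9
tool_pos: [0.574, 0.0529, 0.1601]
tcp_rot: [0.154, 0.988, -0.0, -0.001]
ft_force: [-0.1, 0.2, -0.6]
finger_gap: 0.401
finger_force: 0.0
```

>>> {"api": "arm_command", "payload": {"moves": [[0,0,0.2,0,0.4],[0,0,0.4,0,0.4],[0,0,0.64,0,0.4],[0,0,0.64,0,0.4],[0,0,0.64,0,0],[0,0,0.64,0,0],[0,0,0.64,0,0],[0,0,0.64,0,0],[0,0,0.64,0,0],[0,0,0.64,0,0],[0,0,0.64,0,0]]}}

```text
t: 6.82
tool_pos: [0.5742, 0.0547, 0.1108]
tcp_rot: [0.152, 0.988, 0.0, 0.001]
ft_force: [-1.7, 0.9, 6.6]
finger_gap: 0.108
finger_force: 10.0
```

>>> {"api": "arm_command", "payload": {"moves": [[0,0.1,0,0,0],[0,0.2,0,0,0],[0,0.3,0,0,0],[0,0.4,0,0,0],[0,0.5,0,0,0],[0,0.6,0,0,0],[0,0.7,0,0,0],[0,0.8,0,0,0],[0,0.87,0,0,0],[0,0.94,0,0,0],[0,1,0,0,0],[0,1,0,0,0]]}}

```text
t: 7.82
tool_pos: [0.5983, 0.1301, 0.1108]
tcp_rot: [0.152, 0.988, -0.001, 0.001]
ft_force: [-2.5, -4.0, 6.1]
finger_gap: 0.107
finger_force: 10.0
```

>>> {"api": "arm_command", "payload": {"moves": [[0,0.03,0,0,0],[0,0.03,0,0,0],[0,0.03,0,0,0]]}}

```text
t: 8.07
tool_pos: [0.5984, 0.1303, 0.1107]
tcp_rot: [0.152, 0.988, -0.003, 0.0]
ft_force: [-4.4, -9.9, 8.2]
finger_gap: 0.107
finger_force: 10.0
```

>>> {"api": "arm_command", "payload": {"moves": [[0,-0.02,0,0,0.3],[0,-0.02,0,0,0.3],[0,-0.02,0,0,0.3],[0,-0.02,0,0,0.3],[0,-0.02,-0.4,0,0.3],[0,-0.02,-0.8,0,0.3],[0,-0.02,-1,0,0.3],[0,-0.02,-1,0,0.3]]}}

```text
t: 8.73
tool_pos: [0.6006, 0.1322, 0.1946]
tcp_rot: [0.152, 0.988, 0.001, 0.004]
ft_force: [-0.1, 0.5, 0.1]
finger_gap: 0.3
finger_force: 0.0
```

>>> {"api": "arm_command", "payload": {"moves": [[0,0,-0.4,0,0],[0,0,-0.8,0,0],[0,0,-1,0,0],[0,0,-1,0,0]]}}

```text
t: 9.07
tool_pos: [0.5996, 0.132, 0.2731]
tcp_rot: [0.152, 0.988, 0.001, 0.003]
ft_force: [0.2, 0.0, 0.9]
finger_gap: 0.033
finger_force: 0.0
```

```bash
python3 - <<'E'
from h import *
b=cap('side');cv2.imwrite('pics/s2.png',cv2.resize(b['color'][130:280,230:350,::-1],None,fx=3.8,fy=3.8,interpolation=2))
s=r.get_state();print(s['t'],s['tool_pos'],s['q'])
E
```

```text
9.1167 [0.59851493 0.13193951 0.27020278] [ 2.00038235e-02  2.32110325e-01  1.44019501e+00  1.37086124e-04
  1.46688881e+00 -1.24512844e+00]
```

View pics/s2.png

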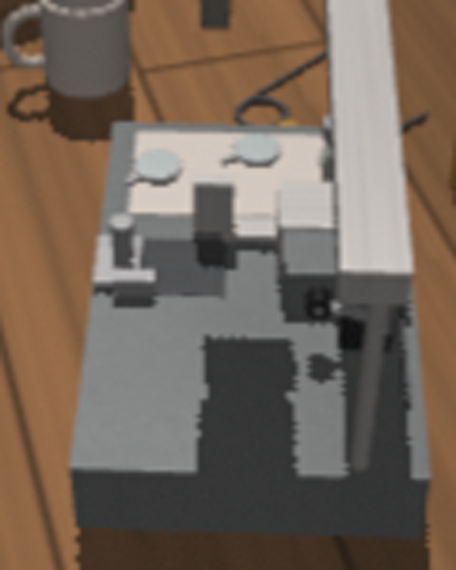

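The guard moved 79 mm to its stop, the keeper is still drawn, and the roller shows uncovered at crop (318,302), which is side (313.7,209.5). The moves have no explicit lean, so I'll first move to free space along the stand's x direction. There I'll see how the arm approaches an out-of-reach pose.

>>> {"api": "arm_command", "payload": {"moves": [[0,-0.4,-0.4,0,0],[0,-0.8,-0.8,0,0],[0,-1,-1,0,0],[0,-1,-1,0,0]]}}

```text
t: 9.45
tool_pos: [0.5743, 0.0523, 0.3521]
tcp_rot: [0.154, 0.988, -0.001, 0.002]
ft_force: [1.0, -0.6, 0.8]
finger_gap: 0.004
finger_force: 0.0
```

>>> {"api": "arm_command", "payload": {"moves": [[-0.4,-0.4,0,0,0],[-0.8,-0.8,0,0,0],[-1,-1,0,0,0],[-1,-1,0,0,0]]}}

```text
t: 9.78
tool_pos: [0.6266, -0.0491, 0.3441]
tcp_rot: [0.155, 0.988, -0.0, -0.003]
ft_force: [0.0, 1.2, -0.8]
finger_gap: 0.007
finger_force: 0.0
```

>>> {"api": "arm_command", "payload": {"moves": [[-0.4,-0.4,0,0,0],[-0.8,-0.8,0,0,0],[-1,-1,0,0,0],[-1,-1,0,0,0]]}}

```text
t: 10.12
tool_pos: [0.6785, -0.1492, 0.3434]
tcp_rot: [0.155, 0.988, 0.0, -0.003]
ft_force: [0.6, 0.2, -0.8]
finger_gap: 0.006
finger_force: 0.0
```

>>> {"api": "arm_command", "payload": {"moves": [[-0.4,-0.34,0,0,0],[-0.8,-0.68,0,0,0],[-1,-0.84,0,0,0],[-1,-0.84,0,0,0]]}}

```text
t: 10.45
tool_pos: [0.7346, -0.2359, 0.3426]
tcp_rot: [0.154, 0.988, 0.001, -0.004]
ft_force: [-1.1, 0.3, -1.2]
finger_gap: 0.003
finger_force: 0.0
```

>>> {"api": "arm_command", "payload": {"moves": [[-0.4,0,0,0,0],[-0.8,0,0,0,0],[-1,0,0,0,0],[-1,0,0,0,0]]}}

```text
t: 10.78
tool_pos: [0.7992, -0.251, 0.3279]
tcp_rot: [0.151, 0.988, 0.003, -0.007]
ft_force: [0.2, 1.4, -5.1]
finger_gap: 0.008
finger_force: 0.0
```

```bash
python3 - <<'E'
from h import *
s=r.get_state();print(s['t'],s['tool_pos'],s['q'],R.from_quat(s['tcp_rot']).as_matrix().round(3))
b=cap('side');p=np.load('stand.npy');c,sn=np.cos(p[2]),np.sin(p[2]);M=np.array([[c,sn],[-sn,c]])
w=onz(b,(313.7,209.5),.106)[:2];print(w,M@(w-[.6393,.0657]))
E
```

```text
10.7833 [ 0.79915618 -0.25102364  0.32786591] [-0.44884196  1.02478971  0.19711342  0.00251481  1.93573125 -1.71470703] [[-0.954  0.299 -0.013]
 [ 0.299  0.954  0.009]
 [ 0.016  0.005 -1.   ]]
[0.63755155 0.00122577] [ 0.01782038 -0.06198724]
```

>>> {"api": "arm_command", "payload": {"moves": [[0.2,0.4,0,0,0],[0.2,0.8,0,0,0],[0.2,0.75,0,0,0],[0.2,0.75,0,0,0]]}}

```text
t: 11.17
tool_pos: [0.803, -0.1889, 0.3485]
tcp_rot: [0.151, 0.989, -0.001, 0.007]
ft_force: [-0.1, -0.7, 0.7]
finger_gap: 0.006
finger_force: 0.0
```

>>> {"api": "arm_command", "payload": {"moves": [[0,0.4,0,0,0],[0,0.7,0,0,0],[0,0.7,0,0,0]]}}

```text
t: 11.42
tool_pos: [0.821, -0.1339, 0.3488]
tcp_rot: [0.15, 0.989, -0.0, 0.008]
ft_force: [0.9, 0.7, 0.1]
finger_gap: 0.005
finger_force: 0.0
```

```bash
cat > st.py <<'E'
from h import *
s=r.get_state();m=R.from_quat(s['tcp_rot']).as_matrix();print(s['t'],np.round(s['tool_pos'],4),np.round(s['q'],3),'\n',m.round(3))
e=np.array([.9533,-.302,0]);n=np.array([.302,.9533,0])
print('lean deg, toward +x:',np.degrees(np.arcsin(m[:,2]@e)),'toward y:',np.degrees(np.arcsin(m[:,2]@n)))
E
python3 st.py
```

```text
11.4167 [ 0.821  -0.1339  0.3488] [-0.307  0.946  0.284  0.002  1.895 -1.576] 
 [[-0.955  0.296  0.016]
 [ 0.296  0.955 -0.003]
 [-0.016  0.002 -1.   ]]
lean deg, toward +x: 0.9241162572822376 toward y: 0.11223129532158523
```

>>> {"api": "arm_command", "payload": {"moves": [[-0.25,0,0,0,0],[-0.5,0,0,0,0],[-0.75,0,0,0,0],[-1,0,0,0,0],[-1,0,0,0,0]]}}

```text
t: 11.83
tool_pos: [0.8436, -0.1547, 0.3268]
tcp_rot: [0.153, 0.988, -0.002, 0.023]
ft_force: [-0.7, 0.0, 0.7]
finger_gap: 0.004
finger_force: 0.0
```

```bash
python3 st.py
```

```text
11.8333 [ 0.8436 -0.1547  0.3268] [-0.323  1.035  0.183  0.005  1.878 -1.585] 
 [[-0.952  0.302  0.045]
 [ 0.302  0.953 -0.01 ]
 [-0.046  0.004 -0.999]]
lean deg, toward +x: 2.616331764464759 toward y: 0.2222627931072519
```

>>> {"api": "arm_command", "payload": {"moves": [[-1,0,0,0,0],[-1,0,0,0,0],[-1,0,0,0,0],[-1,0,0,0,0],[-1,0,0,0,0],[-1,0,0,0,0]]}}

```text
t: 12.33
tool_pos: [0.8591, -0.1655, 0.3073]
tcp_rot: [0.152, 0.988, -0.002, 0.039]
ft_force: [0.0, 0.1, 0.2]
finger_gap: 0.003
finger_force: 0.0
```

```bash
python3 st.py
```

```text
12.3333 [ 0.8591 -0.1655  0.3073] [-0.331  1.059  0.183  0.01   1.823 -1.593] 
 [[-0.951  0.301  0.076]
 [ 0.3    0.954 -0.016]
 [-0.077  0.008 -0.997]]
lean deg, toward +x: 4.4135419303849375 toward y: 0.4634712505207372
```

>>> {"api": "arm_command", "payload": {"moves": [[-1,0,-1,0,0],[-1,0,-1,0,0],[-1,0,-1,0,0],[-1,0,-1,0,0],[-1,0,-1,0,0],[-1,0,-1,0,0]]}}

```text
t: 12.83
tool_pos: [0.8486, -0.172, 0.3567]
tcp_rot: [0.152, 0.987, -0.003, 0.056]
ft_force: [0.3, 0.3, -0.1]
finger_gap: 0.007
finger_force: 0.0
```

```bash
python3 st.py
```

```text
12.8333 [ 0.8486 -0.172   0.3567] [-0.344  1.001  0.183  0.016  1.847 -1.604] 
 [[-0.947  0.301  0.109]
 [ 0.3    0.954 -0.022]
 [-0.111  0.011 -0.994]]
lean deg, toward +x: 6.359197104536854 toward y: 0.6630933822306303
```

Out-of-reach rows build up lean in the right direction, about 2° per half second, and it carries over between calls. I'll keep going.

>>> {"api": "arm_command", "payload": {"moves": [[-1,0.3,-0.6,0,0],[-1,0.3,-0.6,0,0],[-1,0.3,-0.6,0,0],[-1,0.3,-0.6,0,0],[-1,0.3,-0.6,0,0],[-1,0.3,-0.6,0,0],[-1,0.3,-0.6,0,0],[-1,0.3,-0.6,0,0],[-1,0.3,-0.6,0,0],[-1,0.3,-0.6,0,0],[-1,0.3,-0.6,0,0],[-1,0.3,-0.6,0,0]]}}

```text
t: 13.83
tool_pos: [0.8522, -0.1583, 0.3771]
tcp_rot: [0.152, 0.986, -0.003, 0.072]
ft_force: [0.7, -0.9, -0.8]
finger_gap: 0.003
finger_force: 0.0
```

```bash
python3 st.py
```

```text
13.8333 [ 0.8522 -0.1583  0.3771] [-0.329  0.977  0.184  0.02   1.839 -1.587] 
 [[-0.944  0.3    0.14 ]
 [ 0.299  0.954 -0.028]
 [-0.142  0.016 -0.99 ]]
lean deg, toward +x: 8.162946434183269 toward y: 0.9022122020070843
```

>>> {"api": "arm_command", "payload": {"moves": [[-1,0.3,-0.6,0,0],[-1,0.3,-0.6,0,0],[-1,0.3,-0.6,0,0],[-1,0.3,-0.6,0,0],[-1,0.3,-0.6,0,0],[-1,0.3,-0.6,0,0]]}}

```text
t: 14.33
tool_pos: [0.8547, -0.1455, 0.3999]
tcp_rot: [0.152, 0.984, -0.003, 0.089]
ft_force: [-0.6, -0.0, -0.3]
finger_gap: 0.008
finger_force: 0.0
```

```bash
python3 st.py
```

```text
14.3333 [ 0.8547 -0.1455  0.3999] [-0.315  0.951  0.184  0.023  1.831 -1.572] 
 [[-0.938  0.299  0.173]
 [ 0.298  0.954 -0.034]
 [-0.176  0.02  -0.984]]
lean deg, toward +x: 10.106717259401039 toward y: 1.1642384654045528
```

>>> {"api": "arm_command", "payload": {"moves": [[-1,0.15,0,0,0],[-1,0.15,0,0,0],[-1,0.15,0,0,0],[-1,0.15,0,0,0]]}}

```text
t: 14.67
tool_pos: [0.8723, -0.148, 0.3838]
tcp_rot: [0.152, 0.983, -0.003, 0.104]
ft_force: [-0.4, -0.3, -0.4]
finger_gap: 0.004
finger_force: 0.0
```

>>> {"api": "arm_command", "payload": {"moves": [[-1,0.15,0,0,0],[-1,0.15,0,0,0],[-1,0.15,0,0,0],[-1,0.15,0,0,0]]}}

```text
t: 15.0
tool_pos: [0.8883, -0.1499, 0.374]
tcp_rot: [0.151, 0.981, -0.004, 0.122]
ft_force: [-0.5, 0.3, 0.1]
finger_gap: 0.001
finger_force: 0.0
```

>>> {"api": "arm_command", "payload": {"moves": [[-1,0.15,0,0,0],[-1,0.15,0,0,0],[-1,0.15,0,0,0]]}}

```text
t: 15.25
tool_pos: [0.9026, -0.1516, 0.3672]
tcp_rot: [0.151, 0.979, -0.004, 0.139]
ft_force: [-0.6, 0.1, 0.3]
finger_gap: 0.003
finger_force: 0.0
```

>>> {"api": "arm_command", "payload": {"moves": [[-1,0.15,0,0,0],[-1,0.15,0,0,0],[-1,0.15,0,0,0]]}}

```text
t: 15.5
tool_pos: [0.9156, -0.153, 0.3631]
tcp_rot: [0.15, 0.976, -0.004, 0.156]
ft_force: [-0.9, -0.5, 0.3]
finger_gap: 0.006
finger_force: 0.0
```

>>> {"api": "arm_command", "payload": {"moves": [[-1,0.15,0,0,0],[-1,0.15,0,0,0],[-1,0.15,0,0,0]]}}

```text
t: 15.75
tool_pos: [0.9275, -0.1545, 0.3618]
tcp_rot: [0.15, 0.973, -0.004, 0.173]
ft_force: [0.3, 0.4, 0.3]
finger_gap: 0.005
finger_force: 0.0
```

```bash
python3 st.py
```

```text
15.75 [ 0.9275 -0.1545  0.3618] [-0.307  1.014  0.184  0.044  1.598 -1.564] 
 [[-0.895  0.293  0.336]
 [ 0.29   0.955 -0.061]
 [-0.339  0.043 -0.94 ]]
lean deg, toward +x: 19.795929374258606 toward y: 2.503168577121913
```

>>> {"api": "arm_command", "payload": {"moves": [[-1,0.15,0,0,0],[-1,0.15,0,0,0],[-1,0.15,0,0,0]]}}

```text
t: 16.0
tool_pos: [0.9384, -0.1557, 0.3632]
tcp_rot: [0.149, 0.97, -0.005, 0.191]
ft_force: [0.0, 0.5, -0.5]
finger_gap: 0.006
finger_force: 0.0
```

>>> {"api": "arm_command", "payload": {"moves": [[-1,0.15,0,0,0],[-1,0.15,0,0,0],[-1,0.15,0,0,0]]}}

```text
t: 16.25
tool_pos: [0.9483, -0.1569, 0.367]
tcp_rot: [0.149, 0.967, -0.005, 0.208]
ft_force: [-0.5, 0.3, 0.2]
finger_gap: 0.006
finger_force: 0.0
```

>>> {"api": "arm_command", "payload": {"moves": [[-1,0.15,0,0,0],[-1,0.15,0,0,0],[-1,0.15,0,0,0]]}}

```text
t: 16.5
tool_pos: [0.9573, -0.1578, 0.373]
tcp_rot: [0.148, 0.963, -0.005, 0.225]
ft_force: [-0.1, -0.6, 0.3]
finger_gap: 0.005
finger_force: 0.0
```

>>> {"api": "arm_command", "payload": {"moves": [[-1,0.15,0,0,0],[-1,0.15,0,0,0],[-1,0.15,0,0,0]]}}

```text
t: 16.75
tool_pos: [0.9652, -0.1586, 0.3812]
tcp_rot: [0.147, 0.959, -0.005, 0.242]
ft_force: [-1.0, 0.1, 0.5]
finger_gap: 0.008
finger_force: 0.0
```

>>> {"api": "arm_command", "payload": {"moves": [[-1,0.15,0,0,0],[-1,0.15,0,0,0],[-1,0.15,0,0,0]]}}

```text
t: 17.0
tool_pos: [0.9726, -0.1594, 0.3916]
tcp_rot: [0.147, 0.955, -0.005, 0.259]
ft_force: [0.3, 0.1, 0.2]
finger_gap: 0.005
finger_force: 0.0
```

>>> {"api": "arm_command", "payload": {"moves": [[-1,0.15,0,0,0],[-1,0.15,0,0,0],[-1,0.15,0,0,0]]}}

```text
t: 17.25
tool_pos: [0.9788, -0.1599, 0.4038]
tcp_rot: [0.146, 0.95, -0.006, 0.276]
ft_force: [1.4, -0.9, -0.8]
finger_gap: 0.001
finger_force: 0.0
```

>>> {"api": "arm_command", "payload": {"moves": [[-1,0.15,0,0,0],[-1,0.15,0,0,0],[-1,0.15,0,0,0]]}}

```text
t: 17.5
tool_pos: [0.984, -0.1603, 0.4176]
tcp_rot: [0.145, 0.945, -0.006, 0.293]
ft_force: [0.0, 0.4, 1.1]
finger_gap: 0.005
finger_force: 0.0
```

```bash
python3 st.py
```

```text
17.5 [ 0.984  -0.1603  0.4176] [-0.305  0.987  0.183  0.076  1.381 -1.563] 
 [[-0.787  0.278  0.551]
 [ 0.271  0.958 -0.096]
 [-0.555  0.074 -0.829]]
lean deg, toward +x: 33.68523394566893 toward y: 4.318245549728414
```

The lean is 33.7° forward with 4° of side lean, which gives ample lamp clearance. I'll move back over the lamp bar to the stand's front.

>>> {"api": "arm_command", "payload": {"moves": [[0.44,0.03,-0.2,0,0],[0.88,0.07,-0.4,0,0],[0.88,0.07,-0.4,0,0],[0.88,0.07,-0.4,0,0]]}}

```text
t: 17.83
tool_pos: [0.9076, -0.1302, 0.397]
tcp_rot: [0.145, 0.947, -0.005, 0.286]
ft_force: [0.8, -0.2, -1.3]
finger_gap: 0.006
finger_force: 0.0
```

```bash
python3 st.py
```

```text
17.8333 [ 0.9076 -0.1302  0.397 ] [-0.297  0.611  0.798  0.077  1.158 -1.574] 
 [[-0.795  0.277  0.54 ]
 [ 0.272  0.958 -0.091]
 [-0.543  0.074 -0.837]]
lean deg, toward +x: 32.853806625280214 toward y: 4.353984896538467
```

>>> {"api": "arm_command", "payload": {"moves": [[0.44,0.03,-0.2,0,0],[0.88,0.07,-0.4,0,0],[0.88,0.07,-0.4,0,0]]}}

```text
t: 18.08
tool_pos: [0.833, -0.101, 0.3818]
tcp_rot: [0.145, 0.948, -0.004, 0.283]
ft_force: [-0.9, 0.1, -3.2]
finger_gap: 0.01
finger_force: 0.0
```

>>> {"api": "arm_command", "payload": {"moves": [[0.44,0.03,-0.2,0,0],[0.88,0.07,-0.4,0,0],[0.88,0.07,-0.4,0,0]]}}

```text
t: 18.33
tool_pos: [0.763, -0.0743, 0.3728]
tcp_rot: [0.145, 0.947, -0.004, 0.285]
ft_force: [-1.8, -0.2, -1.7]
finger_gap: 0.004
finger_force: 0.0
```

>>> {"api": "arm_command", "payload": {"moves": [[0.44,0.03,-0.2,0,0],[0.88,0.07,-0.4,0,0],[0.88,0.07,-0.4,0,0]]}}

```text
t: 18.58
tool_pos: [0.6925, -0.0474, 0.363]
tcp_rot: [0.145, 0.947, -0.005, 0.287]
ft_force: [-0.9, -0.2, -1.4]
finger_gap: 0.01
finger_force: 0.0
```

>>> {"api": "arm_command", "payload": {"moves": [[0.44,0.03,-0.2,0,0],[0.88,0.07,-0.4,0,0],[0.88,0.07,-0.4,0,0]]}}

```text
t: 18.83
tool_pos: [0.6218, -0.0203, 0.3527]
tcp_rot: [0.145, 0.947, -0.005, 0.288]
ft_force: [-0.3, 0.2, -2.1]
finger_gap: 0.005
finger_force: 0.0
```

>>> {"api": "arm_command", "payload": {"moves": [[0.44,0.03,-0.2,0,0],[0.88,0.07,-0.4,0,0],[0.88,0.07,-0.4,0,0]]}}

```text
t: 19.08
tool_pos: [0.5511, 0.0068, 0.3425]
tcp_rot: [0.144, 0.946, -0.005, 0.29]
ft_force: [0.9, -0.5, -0.3]
finger_gap: 0.006
finger_force: 0.0
```

>>> {"api": "arm_command", "payload": {"moves": [[0.44,0.03,-0.2,0,0],[0.88,0.07,-0.4,0,0],[0.88,0.07,-0.4,0,0],[0.88,0.07,-0.4,0,0]]}}

```text
t: 19.42
tool_pos: [0.4838, 0.0325, 0.3348]
tcp_rot: [0.145, 0.945, -0.006, 0.294]
ft_force: [0.2, -0.6, -0.0]
finger_gap: 0.006
finger_force: 0.0
```

```bash
python3 st.py; python3 - <<'E'
from h import *
d=cap('wrist','wrist1')
for u in([.636,.003,.115],[.5982,.1303,.12],[.524,.1202,.106]): print(proj(d,u))
E
```

```text
19.4167 [0.4838 0.0325 0.3348] [-0.19  -0.613  2.146  0.012  1.012 -1.46 ] 
 [[-0.785  0.276  0.554]
 [ 0.27   0.958 -0.096]
 [-0.557  0.074 -0.827]]
lean deg, toward +x: 33.829522606565874 toward y: 4.364192666957716
[[280.18589136 183.90109143]]
[[375.49392031 138.24239348]]
[[357.1915779   77.63301975]]
```

View pics/wrist1.png

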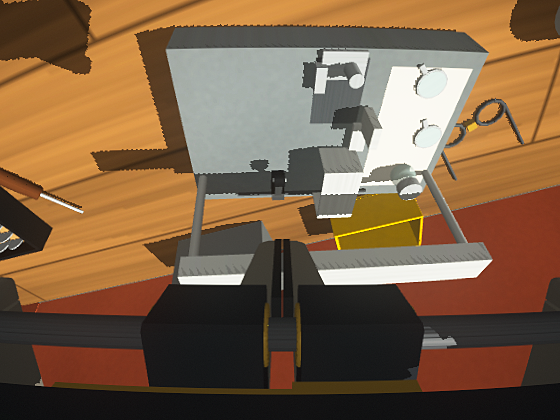

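The roller and switch are visible near (278,180), right ahead of the shut fingers at (282,242), and the lamp is behind them. The hood is clear to the right. I'll triangulate the roller from the wrist and side views.

```bash
python3 - <<'E'
from h import *
d=cap('wrist');b=cap('side')
g=d['color'].max(2); print(g[162:204:2,266:294:2])
cv2.imwrite('pics/s3.png',b['color'][:,:,::-1])
gb=b['color'].max(2); print(gb[198:222,304:330:1])
E
```

```text
[[ 71  50 173 166 169 170 166 166 168 172 173 191  65  71]
 [ 66 153 170 168 169 167 167 171 172 171 173 112  70  71]
 [ 54 181 172 170 169 169 170 171 170 171 175 109  64  72]
 [151 173 172 176 178 177 179 184 182 175 177  48  68  73]
 [119  51 161  16  12  12  17  19  15 162 153 120  71  72]
 [ 69  71  73  35  33  31  34  34  32  47  71  70  69  71]
 [ 70  70  75  33  33  34  33  35  33  35  73  71  69  72]
 [ 70  69  75  28  34  39  37  38  38  31  70  72  72  74]
 [ 69  70  74  42  78  44  46  46  44  29 150  68  71  71]
 [ 69  69  74  42  78  45  47  48  48  32 165  66  70  71]
 [ 71  70  77  28  30  47  46  47  44  41  66  71  70  71]
 [ 71  70  74  29  35  43  43  42  41  40  73  71  69  71]
 [ 70  70  72  29  31  73  72  75  62  52  72  70  70  72]
 [ 71  69  75  31  25  90  85  87  57  51  74  71  71  70]
 [ 71  72  74  33  31  89  85  87  51  42  60  59  59  54]
 [ 45  44  47  28  30  88  85  87  42  41  45  45  45  43]
 [100 124 127  98  96  85  85  84 101 133 169  72 167 123]
 [177 177 182 115  97  97  94  94  95 123 194 196 195 192]
 [198 197 200 136  91  90  90  89  90 
[... 2056 characters left out ...]
33  19  19
   18  18  17  31  55  72  76  78]
 [122 123 123 124 123 123 123 120 119 123 120 119 125 121  94  43  21  15
   19  18  17  31  57  72  76  78]
 [122 122 124 123 124 124 122 121 122 123 123 123 125 124 100  45  20  20
   17  19  18  33  60  74  77  79]
 [122 122 121 123 124 123 122 122 121 120 121 122 124 123  98  40  18  22
   17  17  23  40  63  75  78  77]
 [122 123 121 122 122 122 122 121 121 121 121 122 123 124  98  38  17  19
   20  19  20  42  64  75  79  78]
 [124 122 122 122 122 122 123 122 123 123 122 122 123 124  99  43  18  16
   17  17  21  42  64  76  79  77]
 [123 122 121 122 122 122 123 123 124 124 123 123 124 124 101  52  21  21
   21  22  24  50  70  76  78  76]]
```

```bash
python3 - <<'E'
from h import *
d=cap('wrist');b=cap('side')
uw=(278.3,178);us=(313.2,209.5)
print(onz(d,uw,.106),onz(b,us,.106))
o1,v1=ray(d,uw);o2,v2=ray(b,us)
A=np.c_[v1,-v2];t=np.linalg.lstsq(A,o2-o1,rcond=None)[0];print(o1+t[0]*v1,o2+t[1]*v2)
s=r.get_state();m=R.from_quat(s['tcp_rot']).as_matrix()
for C in (np.array([.636,.003,.106]),):
  T=C-.028*m[:,2]; print('contact TCP',T,'shift tool mm',m.T@(T-s['tool_pos'])*1e3)
print('world down in tool',m.T@[0,0,-1])
E
```

```text
[0.63296587 0.00106432 0.106     ] [0.63631993 0.00156915 0.106     ]
[0.63444932 0.00073436 0.10439015] [0.6363389  0.00161576 0.1059507 ]
contact TCP [0.62059837 0.00568189 0.12922923] shift tool mm [ -1.25124551  -2.07079832 246.48530783]
world down in tool [ 0.55341156 -0.07398549  0.82961545]
```

>>> {"api": "arm_command", "payload": {"moves": [[0,0,0.4,0,0],[0,0,0.8,0,0],[0,0,1,0,0],[0,0,1,0,0]]}}

```text
t: 20.0
tool_pos: [0.527, 0.0241, 0.2612]
tcp_rot: [0.146, 0.947, -0.006, 0.288]
ft_force: [-0.4, -0.5, 0.2]
finger_gap: 0.009
finger_force: 0.0
```

>>> {"api": "arm_command", "payload": {"moves": [[0,-0.02,0.4,0,0],[0,-0.03,0.8,0,0],[0,-0.03,1,0,0],[0,-0.03,1,0,0]]}}

```text
t: 20.33
tool_pos: [0.5704, 0.0143, 0.1963]
tcp_rot: [0.146, 0.946, -0.006, 0.289]
ft_force: [-0.3, -0.2, -0.5]
finger_gap: 0.001
finger_force: 0.0
```

>>> {"api": "arm_command", "payload": {"moves": [[0,0,0.3,0,0],[0,0,0.5,0,0],[0,0,0.7,0,0],[0,0,0.8,0,0],[0,0,0.8,0,0],[0,0,0.8,0,0],[0,0,0.8,0,0],[0,0,0.8,0,0]]}}

```text
t: 21.0
tool_pos: [0.6064, 0.0085, 0.1478]
tcp_rot: [0.145, 0.945, -0.006, 0.293]
ft_force: [-0.2, 0.3, 0.2]
finger_gap: 0.003
finger_force: 0.0
```

```bash
cat > pr.py <<'E'
from h import *
import sys
b=cap('side');im=cv2.resize(b['color'][170:245,270:370,::-1],None,fx=6,fy=6,interpolation=2);cv2.imwrite(f'pics/{sys.argv[1]}.png',im)
s=r.get_state();m=R.from_quat(s['tcp_rot']).as_matrix();print(s['t'],s['tool_pos'],s['ft_force'],s['dq'])
T=np.array([.6345,.002,.106])-.028*m[:,2];print('to contact, tool mm',m.T@(T-s['tool_pos'])*1e3, proj(b,[.6345,.002,.106]),proj(b,s['tool_pos']+.019*m[:,2]))
E
python3 pr.py s4
```

```text
21.05 [0.6063106  0.00853214 0.14763809] [ 0.37385474  0.2563958  -0.59974875] [ 2.92729431e-04  4.63481554e-03  1.02314893e-03  8.94882274e-04
 -2.72854143e-03  7.20937124e-05]
to contact, tool mm [-0.85400373 -1.52251502 22.6753798 ] [[312.47082893 209.5202599 ]] [[305.7519293  202.23302792]]
```

View pics/s4.png

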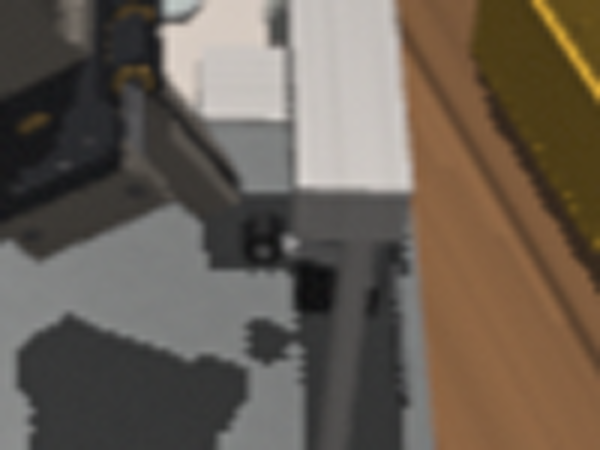

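The finger tip at crop (225,205) is lined up with the roller at (262,238), about 18–22 mm short of it. I'll creep forward and watch the force.

>>> {"api": "arm_command", "payload": {"moves": [[-0.01,-0.01,0.08,0,0],[-0.02,-0.02,0.15,0,0],[-0.02,-0.02,0.175,0,0],[-0.02,-0.02,0.175,0,0],[-0.02,-0.02,0.175,0,0],[-0.02,-0.02,0.175,0,0]]}}

```text
t: 21.55
tool_pos: [0.6144, 0.0052, 0.1352]
tcp_rot: [0.145, 0.945, -0.006, 0.291]
ft_force: [-0.2, 0.0, -0.5]
finger_gap: 0.004
finger_force: 0.0
```

>>> {"api": "arm_command", "payload": {"moves": [[0,0,0.0125,0,0],[0,0,0.025,0,0],[0,0,0.025,0,0],[0,0,0.025,0,0]]}}

```text
t: 21.88
tool_pos: [0.6155, 0.0051, 0.1337]
tcp_rot: [0.145, 0.945, -0.006, 0.292]
ft_force: [0.9, 0.3, 0.9]
finger_gap: 0.004
finger_force: 0.0
```

>>> {"api": "arm_command", "payload": {"moves": [[0,0,0.0125,0,0],[0,0,0.0125,0,0],[0,0,0.0125,0,0]]}}

```text
t: 22.13
tool_pos: [0.6161, 0.0049, 0.1328]
tcp_rot: [0.145, 0.945, -0.006, 0.292]
ft_force: [-0.3, 0.6, -0.6]
finger_gap: 0.001
finger_force: 0.0
```

>>> {"api": "arm_command", "payload": {"moves": [[0,0,0.0125,0,0],[0,0,0.0125,0,0],[0,0,0.0125,0,0]]}}

```text
t: 22.38
tool_pos: [0.6166, 0.0048, 0.132]
tcp_rot: [0.145, 0.945, -0.006, 0.292]
ft_force: [-0.5, 0.2, -0.1]
finger_gap: 0.004
finger_force: 0.0
```

>>> {"api": "arm_command", "payload": {"moves": [[0,0,0.0125,0,0],[0,0,0.0125,0,0],[0,0,0.0125,0,0]]}}

```text
t: 22.63
tool_pos: [0.6172, 0.0047, 0.1312]
tcp_rot: [0.145, 0.945, -0.006, 0.292]
ft_force: [0.5, 0.7, -0.7]
finger_gap: 0.006
finger_force: 0.0
```

>>> {"api": "arm_command", "payload": {"moves": [[0,0,0.0125,0,0],[0,0,0.0125,0,0],[0,0,0.0125,0,0]]}}

```text
t: 22.88
tool_pos: [0.6177, 0.0047, 0.1303]
tcp_rot: [0.145, 0.945, -0.006, 0.292]
ft_force: [-0.4, 0.1, 0.1]
finger_gap: 0.007
finger_force: 0.0
```

```bash
python3 pr.py s5
```

```text
22.9333 [0.61776282 0.00463918 0.13035984] [-0.45100417  0.23944131 -0.46182763] [ 3.31964561e-04 -3.29528778e-03  8.07415792e-05  1.36149413e-03
 -1.12922302e-03  6.16010593e-05]
to contact, tool mm [-0.43074673  0.31943186  1.66837978] [[312.47082893 209.5202599 ]] [[310.20703545 207.35766712]]
```

>>> {"api": "arm_command", "payload": {"moves": [[0,0,0.0125,0,0],[0,0,0.0125,0,0],[0,0,0.0125,0,0]]}}

```text
t: 23.18
tool_pos: [0.6183, 0.0045, 0.1295]
tcp_rot: [0.145, 0.945, -0.006, 0.292]
ft_force: [0.0, 0.7, -0.1]
finger_gap: 0.005
finger_force: 0.0
```

>>> {"api": "arm_command", "payload": {"moves": [[0,0,0.0125,0,0],[0,0,0.0125,0,0],[0,0,0.0125,0,0]]}}

```text
t: 23.43
tool_pos: [0.6189, 0.0044, 0.1288]
tcp_rot: [0.145, 0.945, -0.006, 0.292]
ft_force: [-0.0, 0.7, 1.2]
finger_gap: 0.01
finger_force: 0.5
```

>>> {"api": "arm_command", "payload": {"moves": [[0,0,0.0125,0,0],[0,0,0.0125,0,0],[0,0,0.0125,0,0]]}}

```text
t: 23.68
tool_pos: [0.6187, 0.0046, 0.1273]
tcp_rot: [0.145, 0.946, -0.006, 0.291]
ft_force: [-5.2, 0.5, 3.2]
finger_gap: 0.004
finger_force: 2.9
```

>>> {"api": "arm_command", "payload": {"moves": [[0,0,0.0125,0,0],[0,0,0.0125,0,0],[0,0,0.0125,0,0]]}}

```text
t: 23.93
tool_pos: [0.6183, 0.0048, 0.1256]
tcp_rot: [0.145, 0.946, -0.006, 0.289]
ft_force: [-9.0, 2.1, 4.8]
finger_gap: 0.008
finger_force: 4.5
```

```bash
python3 pr.py s6
```

```text
23.9833 [0.61828624 0.00476695 0.12563685] [-9.604216    0.73483079  4.89771479] [ 4.90706368e-05 -9.03730656e-04  2.12012933e-03  2.96016879e-04
 -3.73462118e-04 -4.81670037e-04]
to contact, tool mm [-2.77850704  0.40870362 -2.53903415] [[312.47082893 209.5202599 ]] [[310.26057123 208.62626658]]
```

View pics/s6.png

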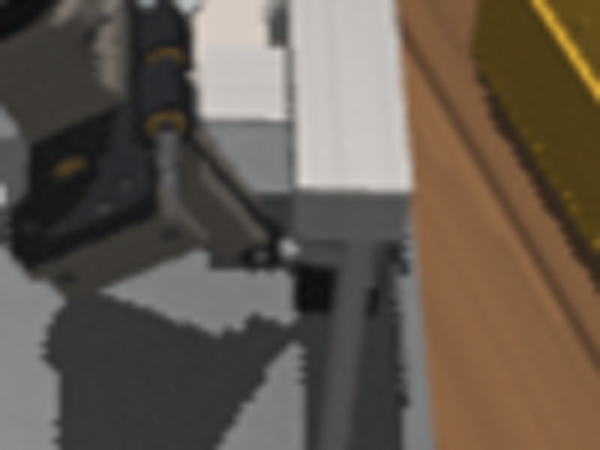

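Contact began at TCP z≈0.129. The along-tool push is loading the lever sideways (−9.6 N in x), so I'll back off in x and press straight down in world axes.

>>> {"api": "arm_command", "payload": {"moves": [[0.02,-0.006,0,0,0],[0.02,-0.006,0,0,0],[0.02,-0.006,0,0,0]]}}

```text
t: 24.23
tool_pos: [0.6181, 0.0046, 0.1259]
tcp_rot: [0.145, 0.946, -0.005, 0.291]
ft_force: [-5.6, 3.2, 3.5]
finger_gap: 0.009
finger_force: 3.1
```

>>> {"api": "arm_command", "payload": {"moves": [[0.007,-0.001,0.01,0,0],[0.007,-0.001,0.01,0,0],[0.007,-0.001,0.01,0,0]]}}

```text
t: 24.48
tool_pos: [0.6177, 0.0047, 0.1245]
tcp_rot: [0.145, 0.946, -0.005, 0.29]
ft_force: [-6.8, 2.8, 4.1]
finger_gap: 0.006
finger_force: 3.7
```

```bash
python3 pr.py s7; python3 - <<'E'
import cv2
g=cv2.imread('pics/s7.png').max(2)[3::6,3::6]
print(g[30:52,34:62])
E
```

```text
24.5333 [0.61775132 0.00473959 0.12451665] [-6.73916353  3.06272689  3.63797358] [ 0.00056292 -0.0012988   0.00159732  0.00207284 -0.00035881 -0.00010083]
to contact, tool mm [-3.75573343  0.65399425 -3.17346754] [[312.47082893 209.5202599 ]] [[310.05567147 208.97794113]]
[[ 91  85  64  41  57  84 110 129 130 129 129 128 128 124 112 159 204 203
  200 200 201 199 196 197 201 201 201 203]
 [ 84  92  81  55  39  67  98 117 124 125 125 125 124 120 102 109 132 133
  141 150 151 150 148 148 151 152 152 165]
 [ 66  84  90  73  48  47  70  85  79  73  73  73  73  72  71  80  88  89
   90  94  94  94  93  93  96  95  95 101]
 [ 59  66  79  84  72  50  46  67  75  62  53  54  55  53  64  78  84  81
   81  82  81  80  80  80  83  82  81  82]
 [ 59  59  65  78  84  71  50  50  67  66  55  55  55  55  64  79  84  83
   82  84  83  81  82  82  83  84  83  84]
 [ 59  59  60  68  78  84  72  52  48  59  57  55  55  55  63  78  85  82
   82  83  83  81  82  84  84  83  84  85]
 [ 57  58  59  61  67  79  84  69  42  39  46  51  54  57  65  79  84  85
   83  83  83  81  81  83  84  84  84  84]
 [ 59  5
[... 1047 characters left out ...]
125 127 127 127 126 126 127 125 124 127 124 125 129 123  94  39  21  18
   19  17  18  36  61  76  79  80  79  73]
 [125 125 126 127 127 127 125 125 125 126 125 127 128 125  98  40  18  18
   19  17  21  38  64  77  79  81  78  69]
 [126 125 125 126 127 127 126 125 125 124 124 125 127 126  95  35  13  19
   22  17  23  44  66  77  80  80  70  50]
 [125 126 126 125 126 125 125 124 124 125 125 126 126 126  96  36  17  18
   19  18  22  45  68  78  81  80  69  44]
 [127 126 126 126 125 125 126 126 126 127 125 126 127 126  97  42  17  17
   17  17  21  47  68  80  81  79  66  42]
 [125 125 125 125 125 126 127 125 122 122 124 128 127 125 101  52  23  22
   24  24  30  54  74  78  80  78  62  35]]
```

>>> {"api": "arm_command", "payload": {"moves": [[0.01,-0.002,0.008,0,0],[0.02,-0.004,0.016,0,0],[0.02,-0.004,0.016,0,0]]}}

```text
t: 24.78
tool_pos: [0.6171, 0.0049, 0.1224]
tcp_rot: [0.145, 0.946, -0.005, 0.291]
ft_force: [-6.0, 4.1, 4.1]
finger_gap: 0.005
finger_force: 3.6
```

>>> {"api": "arm_command", "payload": {"moves": [[0.01,-0.002,0.008,0,0],[0.02,-0.004,0.016,0,0],[0.02,-0.004,0.016,0,0]]}}

```text
t: 25.03
tool_pos: [0.6165, 0.005, 0.1206]
tcp_rot: [0.145, 0.946, -0.005, 0.291]
ft_force: [-5.7, 4.2, 4.9]
finger_gap: 0.006
finger_force: 3.6
```

>>> {"api": "arm_command", "payload": {"moves": [[0.01,-0.002,0.008,0,0],[0.01,-0.002,0.008,0,0],[0.01,-0.002,0.008,0,0]]}}

```text
t: 25.28
tool_pos: [0.6163, 0.005, 0.1197]
tcp_rot: [0.145, 0.946, -0.005, 0.291]
ft_force: [-5.4, 4.1, 3.7]
finger_gap: 0.004
finger_force: 3.6
```

```bash
python3 pr.py s8; python3 - <<'E'
import cv2
g=cv2.imread('pics/s8.png').max(2)[3::6,3::6]
print(g[36:48,34:52])
E
```

```text
25.3333 [0.6163163  0.0049958  0.11976243] [-5.98645148  4.96763864  3.83815164] [-0.00133945 -0.00072471  0.00099752  0.00064694 -0.00129572  0.00167079]
to contact, tool mm [-7.56853322  1.15064942 -6.31084088] [[312.47082893 209.5202599 ]] [[309.39733346 210.3375969 ]]
[[ 59  60  66  79  83  73  51  51  62  61  56  55  55  56  65  80  85  83]
 [ 58  59  60  66  79  83  68  42  43  51  52  53  55  55  65  80  85  84]
 [ 59  59  59  60  66  77  79  56  34  33  34  42  50  55  65  80  84  83]
 [ 58  59  58  59  61  68  80  76  56  31  30  31  46  57  64  71  75  80]
 [ 59  58  58  59  58  60  69  79  73  48  29  35  74  95  86  69  59  59]
 [ 60  57  58  59  60  59  61  70  76  60  26  48 126 163 158 123  70  64]
 [ 77  57  58  57  58  59  55  52  46  36  21  49 125 164 162 129  76  70]
 [ 99  58  55  56  56  47  35  38  56  58  33  36  95 132 138 111  72  70]
 [104  67  64  66  65  54  33  36  57  60  42  35  64  77  73  57  45  55]
 [124 121 123 124 122 112  84  53  46  47  53  83 110  98  58  33  21  26]
 [125 126 126 127 126 126 123 112 100 101 112 125 128 124  94  40  18  17]
 [126 125 126 127 128 126 127 125 123 124 126 126 128 127  98  41  16  16]]
```

By both the TCP motion and the hub pixels, the roller is about 7.5 mm down. I'll go on to about 12.5 mm and hold.

>>> {"api": "arm_command", "payload": {"moves": [[0.01,-0.002,0.008,0,0],[0.02,-0.004,0.016,0,0],[0.03,-0.006,0.024,0,0],[0.03,-0.006,0.024,0,0]]}}

```text
t: 25.67
tool_pos: [0.6156, 0.005, 0.117]
tcp_rot: [0.145, 0.946, -0.005, 0.291]
ft_force: [-4.2, 4.1, 3.9]
finger_gap: 0.006
finger_force: 3.2
```

>>> {"api": "arm_command", "payload": {"moves": [[0.01,-0.002,0.008,0,0],[0.02,-0.004,0.016,0,0],[0.03,-0.006,0.024,0,0],[0.03,-0.006,0.024,0,0],[0.03,-0.006,0.024,0,0],[0.03,-0.006,0.024,0,0],[0.03,-0.006,0.024,0,0],[0.03,-0.006,0.024,0,0]]}}

```text
t: 26.33
tool_pos: [0.6151, 0.0049, 0.1146]
tcp_rot: [0.145, 0.945, -0.005, 0.292]
ft_force: [-4.0, 4.6, 3.1]
finger_gap: 0.002
finger_force: 2.9
```

```bash
python3 pr.py s9; python3 - <<'E'
import cv2
g=cv2.imread('pics/s9.png').max(2)[3::6,3::6]
print(g[36:50,34:52])
E
```

```text
26.3833 [0.61512966 0.00492586 0.11457749] [-3.88103813  5.28800708  4.89802089] [-1.69201821e-03  5.05479349e-05 -1.05517975e-03  5.04500607e-04
  3.59779010e-04 -6.92120888e-04]
to contact, tool mm [-11.30969534   1.92748432  -9.95229499] [[312.47082893 209.5202599 ]] [[308.87681799 211.87209468]]
[[ 68  80  84  73  51  53  72  74  59  54  54  55  56  55  65  80  86  84]
 [ 60  68  81  83  69  45  50  65  62  55  55  54  55  56  66  80  85  83]
 [ 58  61  69  81  83  67  42  48  53  52  53  55  56  57  66  80  85  84]
 [ 59  58  60  70  81  76  56  35  37  37  39  50  54  54  62  72  77  79]
 [ 59  59  59  60  70  79  78  55  35  33  30  35  50  58  56  56  56  57]
 [ 59  59  60  58  62  70  79  73  51  34  29  41  81 100  93  70  49  52]
 [ 57  58  58  59  60  62  70  79  67  39  29  66 140 179 170 128  75  70]
 [ 60  57  57  57  59  57  60  66  60  34  26  64 140 173 145  92  72  73]
 [ 81  59  56  61  63  54  40  47  55  43  21  46 106 132 121  95  70  70]
 [109  80  68  82  95  75  35  50  68  56  33  49  98 105  76  58  40  40]
 [124 115 115 123 123 103  64  43  48  43  46  84 116 123  95  44  21  21]
 [126 125 125 129 127 125 110  90  78  82 104 123 127 127  98  40  19  18]
 [126 124 125 127 127 128 126 123 123 123 125 127 127 124  95  36  16  22]
 [125 125 126 126 126 127 127 125 121 124 126 126 127 126  96  35  18  21]]
```

The measurements agree on about 12 mm: the TCP gives 12.0 and the image about 12. The click is at 10 mm and the limit at 16.5 mm. I'll add 0.8 mm for margin, hold for half a second, then retreat along the tool axis.

>>> {"api": "arm_command", "payload": {"moves": [[0.01,-0.002,0.008,0,0],[0.01,-0.002,0.008,0,0],[0.01,-0.002,0.008,0,0],[0.01,-0.002,0.008,0,0],[0.01,-0.002,0.008,0,0],[0.01,-0.002,0.008,0,0],[0.01,-0.002,0.008,0,0]]}}

```text
t: 26.97
tool_pos: [0.615, 0.0049, 0.1137]
tcp_rot: [0.145, 0.945, -0.005, 0.292]
ft_force: [-3.0, 4.9, 3.9]
finger_gap: 0.012
finger_force: 2.8
```

>>> {"api": "arm_command", "payload": {"moves": [[0,0,-0.1,0,0],[0,0,-0.2,0,0],[0,0,-0.4,0,0],[0,0,-0.7,0,0],[0,0,-1,0,0],[0,0,-1,0,0]]}}

```text
t: 27.47
tool_pos: [0.5716, 0.0118, 0.185]
tcp_rot: [0.145, 0.944, -0.006, 0.295]
ft_force: [0.4, -0.1, 1.1]
finger_gap: 0.009
finger_force: 0.0
```

>>> {"api": "arm_command", "payload": {"moves": [[0,0,-0.4,0,0],[0,0,-0.8,0,0],[0,0,-1,0,0],[0,0,-1,0,0],[0,0,-1,0,0]]}}

```text
t: 27.88
tool_pos: [0.5271, 0.0193, 0.2467]
tcp_rot: [0.145, 0.945, -0.006, 0.293]
ft_force: [-0.1, 1.5, -1.1]
finger_gap: 0.006
finger_force: 0.0
```

```bash
python3 - <<'E'
from h import *
b=cap('side','s10');w=cap('wrist')
im=np.vstack([cv2.resize(b['color'][150:260,235:360,::-1],(500,440),interpolation=2)])
cv2.imwrite('pics/s10.png',im)
g=b['color'].max(2);print(g[204:217,308:320]);s=r.get_state();print(s['t'],s['ft_force'])
E
```

```text
[[ 53  53  53  53  54  53  53  54  55  55  62  77]
 [ 53  55  54  51  48  50  46  44  52  54  63  77]
 [ 55  53  49  39  40  46  43  34  36  48  63  78]
 [ 53  51  41  31  37  47  44  31  29  44  62  77]
 [ 55  50  38  30  35  43  41  30  32  50  68  77]
 [ 55  51  37  26  28  28  26  25  47  93 108  86]
 [ 54  51  37  20  22  30  30  21  44 112 146 119]
 [ 53  51  37  22  39  61  57  34  37  98 118  89]
 [ 52  53  40  24  36  59  58  30  31  63  82  79]
 [ 52  52  48  35  27  34  32  29  42  52  55  48]
 [ 61  62  61  56  53  59  54  53  60  58  46  31]
 [119 120 117 100  96 116 100  96 116  99  60  34]
 [125 124 124 122 122 125 124 121 127 123  96  45]]
27.9833 [ 0.02807278 -0.09486365 -0.95891556]
```

View pics/s10.png

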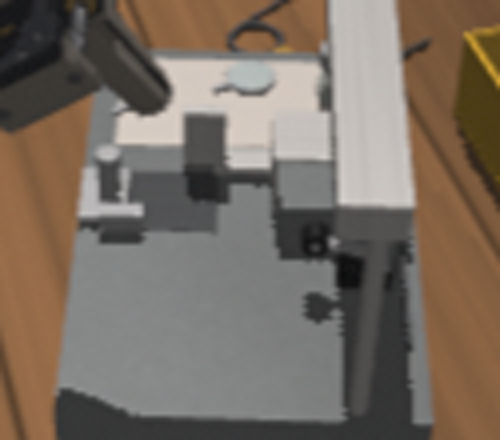

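```bash
python3 - <<'E'
from h import *
b=cap('side')
for a in (0,.22,.26,.28,.30,.36):
  # lever pivot 46 mm behind roller along stand x, ~8 mm lower
  h0=np.arcsin(8/46); L=.046; px=np.array([.6345,.002])+L*np.cos(h0)*np.array([.953,-.302]); pz=.106-.008
  C=np.r_[px-L*np.cos(h0-a)*np.array([.953,-.302]),pz+L*np.sin(h0-a)]
  print(a,C.round(4),proj(b,C).round(2),proj(b,C+[-.002,-.0067,0]).round(2))
rest=b['color'].max(2)
now=cv2.imread('pics/s9.png').max(2)[3::6,3::6]
# match the lower half of the roller face (finger hides the top): hub row profile
for n,g,o in(('rest',rest,(0,0)),('press',now,(170,270))):
  w=g[210-o[0]:222-o[0],309-o[1]:318-o[1]].astype(int);print(n);print(w)
E
```

```text
0 [0.6345 0.002  0.106 ] [[312.47 209.52]] [[312.58 211.45]]
0.22 [0.6339 0.0022 0.0959] [[312.  212.3]] [[312.1  214.23]]
0.26 [0.634  0.0022 0.0941] [[312.   212.81]] [[312.11 214.74]]
0.28 [0.6341 0.0021 0.0932] [[312.02 213.06]] [[312.12 214.99]]
0.3 [0.6342 0.0021 0.0923] [[312.04 213.31]] [[312.14 215.24]]
0.36 [0.6346 0.002  0.0895] [[312.15 214.06]] [[312.25 215.99]]
rest
[[ 48  36  23  23  31  30  21  43 113]
 [ 51  37  21  39  60  58  32  37  98]
 [ 53  43  25  37  59  59  31  32  62]
 [ 51  47  35  30  32  31  30  40  51]
 [ 63  61  55  53  60  53  53  61  59]
 [119 117 101  96 116 100  95 117  99]
 [125 125 122 122 127 122 122 127 123]
 [126 124 123 123 124 125 126 126 126]
 [126 125 124 122 123 123 124 125 125]
 [124 123 123 123 122 123 124 125 125]
 [124 124 125 123 124 124 124 125 126]
 [124 125 125 126 125 125 125 126 125]]
press
[[ 79  78  55  35  33  30  35  50  58]
 [ 70  79  73  51  34  29  41  81 100]
 [ 62  70  79  67  39  29  66 140 179]
 [ 57  60  66  60  34  26  64 140 173]
 [ 54  40  47  55  43  21  46 106 132]
 [ 75  35  50  68  56  33  49  98 105]
 [103  64  43  48  43  46  84 116 123]
 [125 110  90  78  82 104 123 127 127]
 [128 126 123 123 123 125 127 127 124]
 [127 127 125 121 124 126 126 127 126]
 [123 118  99  75  99 121 126 128 126]
 [103  70  62  52  61  74 102 127 127]]
```

The roller is back at rest, with the hub at row 211.5 as before. While pressed, the hub sat at about 214.9, which is roughly 0.27–0.29 rad, so it was past the click and short of the limit. The keeper is drawn, the guard is open and the arm is clear, so I'm handing in.

```bash
python3 -c "
from station import r
print(r.sign_off())"
```

```text
the job is handed in; nothing more can be done
None
```

The job is handed in: keeper drawn back about 39 mm, guard opened about 79 mm, roller pressed to an estimated 0.27–0.29 rad (past the 0.22 rad click, under the 0.36 rad limit), held for over half a second and back at rest, and the arm is clear; I got no verdict back and measured no bystander for movement.

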